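# Load the shell lane and start the moulding press

## Task

Slide the three standing plug shells one by one along the bench into single file between the guide rails, closed up against the end stop, without lifting or tipping them. Only then press the cowled start button on the sloping panel fully down with a light push, hold it there for about a second and let it spring back. Leave the other things on the bench where they are.

Things in the scene. Friction and masses are not known exactly. Their poses are not given: they have to be found in the camera images.
- shell1: turned aluminium plug shell, standing upright and loose: round body 36 mm in diameter and 34 mm high with a neck 25 mm in diameter above it, 52 mm high in all, about 90 g. Origin at the centre of its underside, z up. The three shells are alike; their order in the lane does not matter.
- shell2: turned aluminium plug shell, standing upright and loose: round body 36 mm in diameter and 34 mm high with a neck 25 mm in diameter above it, 52 mm high in all, about 90 g. Origin at the centre of its underside, z up. The three shells are alike; their order in the lane does not matter.
- shell3: turned aluminium plug shell, standing upright and loose: round body 36 mm in diameter and 34 mm high with a neck 25 mm in diameter above it, 52 mm high in all, about 90 g. Origin at the centre of its underside, z up. The three shells are alike; their order in the lane does not matter.
- track: two steel guide rails fixed on the bench, a straight lane 40 mm wide, open above. Origin on the bench at the lane's mouth, on its centre line; x points along the lane to the end stop, z up. Rails 10 mm wide, 10 mm high, from x = 0 to the stop's face at x = 125 mm; before the mouth they flare to 75 mm wide at x = -45 mm. The end stop is 25 mm high, 70 mm wide.
- lane_end (a point): the point on the bench on the lane's centre line at the face of the end stop (axes as track)
- console: push-button box fixed on the bench, olive green, footprint about 150 x 130 mm, with a panel sloping at 35 degrees that faces the box's own -x side. Origin on the bench under the point button_seat; z up.
- button_seat (a point): point on the button's axis at the face of the sloping panel, 90 mm above the bench. z points out of the panel along that axis (35 degrees from vertical), x up the slope, y across; the panel spans x -70 to 80, y -65 to 65 mm. The button, a black cap 38 mm in diameter on a steel collar 54 mm in diameter, is pressed along -z. Its top stands 24 to 38 mm out of the panel: feel for it.
- cowl_edge (a point): middle of the free edge of the cowl, a flat steel plate 4 mm thick and 130 mm wide that stands square on the panel up-slope of the button, 62 mm from its axis and 100 mm long, and so leans over it: a tool pointing straight down runs into it, one along the button's axis is clear. Axes as button_seat.
- start_button (a joint): how far the button is pressed in from its released place, m: 0 released, 0.008 fully down. How far the released cap stands out of the panel differs each time. A spring returns it; it takes about 2 N to start and 6 N to be fully down.
- spray_can: bystander: grey can, 52 mm in diameter and 150 mm high, standing; origin at the centre of its underside
- clamp_block: bystander: wooden block 60 x 110 x 30 mm with a steel nut on it, 45 mm high in all; origin at the centre of its underside, long side along y
- driver: bystander: screwdriver lying on the bench, along its own x; origin at its middle underneath
Mind the look-alikes: they are no part of the job. Leave any red look-alike of the shell2 alone.

How it is judged:
By the outcome, as a careful person would: the job done as asked, in the order asked, and still so for the second after the job is handed in, with the robot touching nothing.
It also fails if it takes over 72 s, if anything falls off the work surface, if the arm or the gripper's body presses on something with over 40 N, if the wrist force passes 120 N, or if a joint passes its speed limit or range.

## Robot

A 7-joint arm with a two-finger parallel gripper is mounted at the origin on the work surface. World frame = base frame: x ahead of the robot, y to its left, z up, the work surface at z = 0. Lengths are in m, angles in rad, forces in N, time in s.
With the tool pointing down it reaches from about 0.425 to 0.95 m from the base axis. Payload 16.7 kg.
Tool frame: the origin (TCP) lies between the finger pads, 19 mm behind the fingertips; this is the grasp point; z points along the fingers, y is the line along which they close (so a half turn about z gives the same grasp; the last joint's range is limited). The gripper opens to 94 mm and grips with 3 to 60 N. Pads are 16 mm wide; open, the fingers measure 119 mm over their backs; the gripper's body (75 mm by 177 mm) begins 78 mm behind the grasp point.
Start: joints at [0.963, 0.426, 0.074, 1.606, -0.034, 1.111, -0.067], TCP at [0.299, -0.605, 0.224] pointing down, gripper open.
Joint ranges: [-2.85, 2.85], [-0.5, 2.14], [-1.23, 1.37], [0.21, 2.46], [-1.02, 4.16], [0.16, 2.05], [-2.73, 2.73]. Speed limits (rad/s): [1.89, 1.89, 2.39, 2.39, 3.01, 3.01, 3.01].

## Interface

Orientations are given as a 3x3 rotation matrix whose columns are the frame's x, y, z axes.
In Python, from rig import arm gives the robot as it stands.
- The arm moves only by the tool move_arm, never from a script. Its argument "moves" is a list of rows, each a list of 7 numbers: the shift along the tool's x, y, z in m, then the turn, a rotation vector about the tool's x, y, z in rad, then the closure, from 0 (fully open) to 1 (shut). In form: [[x, y, z, rx, ry, rz, fingers], ...]. A call has exactly 5 rows; each row is the pose to reach, as a shift and turn from the pose commanded when the call began, along the tool's axes at that moment; what a row does not reach only later rows make up. A row lasts 1/12 s, in which the tool goes at most 41.7 mm and 7.16 degrees, less where a joint would pass 70% of its speed; a pose out of reach is approached as far as the arm can. A call with a gripper value outside its range is refused whole. The fingers move at their own pace and stop on an object; "newtons" is the grip in N (left out, the last holds). Time passes only in rows, so rows that repeat a pose let the fingers close, or fill a call up. It gives the time, the measured TCP pose, the force, the opening and the grip force at its end, in the units of the state.
- arm.get_state(): the state, without advancing time (a new reading comes with each control period).
- arm.read_camera(name): name is "scene" or "side" or "wrist"; returns (picture, depth): 400x640x3 uint8, red, green, blue; 400x640 float32, m along the optical axis (not along the pixel's ray), 0 where there is no reading.
- arm.get_calibration(name): a dict with "K" (3x3 intrinsics, pixels), "xyz" and "orientation" of the camera in the world; the wrist camera has in their place "hand_eye" (4x4, takes a point from camera to tool coordinates, whose origin is the TCP and whose axes are the flange's). Camera axes: x right, y down, z forward; pixel columns grow to the right and rows downward; lengths in m; the calibration is good to about 2 mm. A picture is of the moment at which its call begins: read the wrist's pose just before it. get_calibration takes no time and is no camera call.
- arm.close_job(): hands the job in; it is judged then, once.
The state is a dict: "time": time; "qpos": joint angles; "joint_velocities": joint speeds; "joint_efforts": joint torques, N m; "eef_pos": TCP position; "ee_rot": TCP orientation; "contact_force": force on the tool from outside, world axes, zero at the start; "wrist_torque": the same for the moment, N m; "opening": finger opening in m; "gripper_force": force on a finger pad.
Only numpy, scipy, OpenCV 4.12 (cv2) and the standard library are available. Lean on these libraries where they do the work, as an engineer would, in place of code of your own. Each camera call takes 0.05 s, during which the arm holds its last target. There are 200 camera calls.

## Working session

There is one attempt and no reset: what is moved stays moved. The work goes in short steps, Python scripts to look and compute and a tool call to move; the robot and the scene stay as the last step left them, time stands still between calls to the robot, and variables do not carry over. Pictures are saved under pics/ and viewed, at most 10 in all, crops included, and the job is handed in when it is done.

Besides the shell and the picture viewer there is one more tool, called after ">>>" by a JSON object that holds its "fn" and its "kwargs". move_arm: Moves the arm, as the interface text tells. Its arguments: {"type":"object","properties":{"moves":{"type":"array"},"newtons":{"type":"number"}},"required":["moves"]}

```bash
ls; mkdir -p pics; python3 - <<'E'
from rig import arm
import cv2,numpy as np
s=arm.get_state()
for k,v in s.items(): print(k,np.round(v,3).tolist())
for n in ("scene","side"):
    p,d=arm.read_camera(n); cv2.imwrite(f"pics/{n}0.png",p[:,:,::-1]); np.save(f"pics/{n}0.npy",d)
    c=arm.get_calibration(n); print(n,{k:np.round(v,3).tolist() for k,v in c.items()})
print(arm.get_calibration("wrist"))
E
```

```text
pics
time 0.0
qpos [0.963, 0.427, 0.074, 1.607, -0.034, 1.111, -0.067]
joint_velocities [0.001, 0.0, -0.001, 0.0, -0.001, -0.002, 0.002]
joint_efforts [0.0, -93.582, 3.667, -45.419, -0.049, 0.02, 0.0]
eef_pos [0.299, -0.605, 0.224]
ee_rot [[0.897, 0.443, -0.001], [0.443, -0.897, 0.001], [-0.0, -0.001, -1.0]]
contact_force [-0.043, 0.488, 0.201]
wrist_torque [-0.013, 0.004, -0.057]
gripper_force 0.0
opening 0.094
scene {'K': [[413.812, 0.0, 321.775], [0.0, 413.812, 199.43], [0.0, 0.0, 1.0]], 'xyz': [1.22, -0.217, 0.689], 'orientation': [[0.337, 0.548, -0.766], [0.941, -0.2, 0.272], [-0.004, -0.812, -0.583]]}
side {'K': [[395.498, 0.0, 315.446], [0.0, 395.498, 197.573], [0.0, 0.0, 1.0]], 'xyz': [0.465, -0.485, 0.815], 'orientation': [[0.992, -0.106, 0.068], [-0.125, -0.771, 0.624], [-0.014, -0.628, -0.778]]}
{'K': array([[356.00273266,   0.        , 324.65324501],
       [  0.        , 356.00273266, 198.98242207],
       [  0.        ,   0.        ,   1.        ]]), 'hand_eye': array([[ 1.26423577e-03, -9.58593798e-01, -2.84774176e-01,
         8.35396252e-02],
       [ 9.99999194e-01,  1.24595958e-03,  2.45336939e-04,
         3.36837482e-04],
       [ 1.19638644e-04, -2.84774257e-01,  9.58594601e-01,
        -1.59433561e-01],
       [ 0.00000000e+00,  0.00000000e+00,  0.00000000e+00,
         1.00000000e+00]])}
```

View pics/scene0.png

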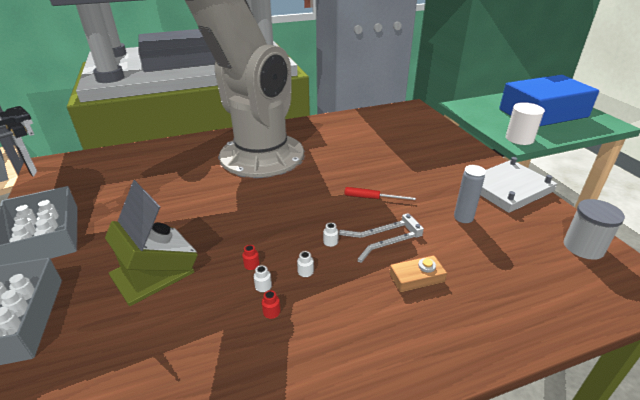

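View pics/side0.png

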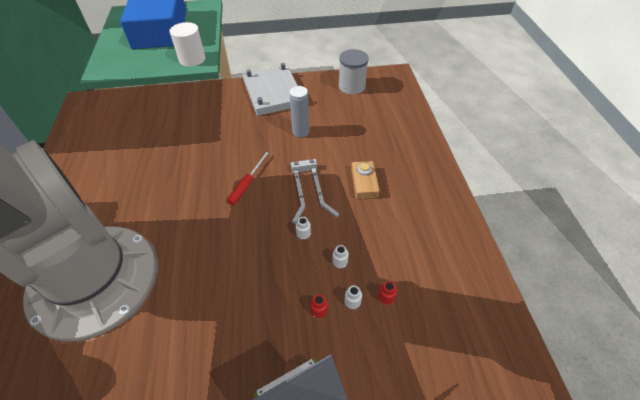

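Scene view: candidates are the white/aluminium shells at (331,234), (306,264) and (262,278). Look-alikes are red ones at (251,257) and (271,304), plus boxed ones in the trays at left (30,220). The lane has its mouth near (350,245) and its stop at (413,227). The console is at (155,240), the block at (418,272), the can at (468,195) and the driver at (380,194). I choose the three loose non-red shells.

```bash
cat > h.py <<'E'
import numpy as np,cv2
from rig import arm
from scipy.optimize import least_squares
def cloud(n,d,c=None,T=None):
    c=c or arm.get_calibration(n); K=c["K"]
    v,u=np.mgrid[:d.shape[0],:d.shape[1]]
    P=np.stack([(u-K[0,2])/K[0,0]*d,(v-K[1,2])/K[1,1]*d,d],-1)
    if T is None: R,t=np.array(c["orientation"]),np.array(c["xyz"])
    else: R,t=T[:3,:3],T[:3,3]
    P=P@R.T+t; P[d==0]=np.nan
    return P
def wristT():
    s=arm.get_state(); M=np.eye(4); M[:3,:3]=s["ee_rot"]; M[:3,3]=s["eef_pos"]
    return M@arm.get_calibration("wrist")["hand_eye"]
def fitshell(P,guess):
    # points of body wall (z 6..30) -> radius-18 circle
    q=P.reshape(-1,3); q=q[~np.isnan(q[:,0])]
    m=(np.hypot(*(q[:,:2]-guess).T)<.032)&(q[:,2]>.008)&(q[:,2]<.03)
    w=q[m]
    r=least_squares(lambda c:np.hypot(*(w[:,:2]-c).T)-.018,guess,loss="soft_l1",f_scale=.002)
    return r.x,len(w),np.sqrt(np.mean(r.fun**2))
E
python3 - <<'E'
from h import *
px={"scene":[(331,234),(306,264),(262,278),(251,257),(271,304)],"side":[(303,229),(341,257),(354,297),(319,306),(389,292)]}
for n in px:
    P=cloud(n,np.load(f"pics/{n}0.npy"))
    for (u,v) in px[n]:
        g=np.nanmedian(P[v-3:v+4,u-3:u+4].reshape(-1,3),0)
        c,k,e=fitshell(P,g[:2]); print(n,(u,v),g.round(3),"fit",c.round(4),k,round(e,4))
    # top-down map
    q=P.reshape(-1,3); m=(q[:,0]>.2)&(q[:,0]<1.1)&(q[:,1]>-.75)&(q[:,1]<.45)&(q[:,2]>.005)&(q[:,2]<.3); q=q[m]
    np.save(f"pics/{n}q.npy",q)
    im=np.zeros((450,600,3),np.uint8)
    for x,y,z in q[np.argsort(q[:,2])]:
        c=tuple(int(i) for i in cv2.applyColorMap(np.uint8([[min(255,z*1500)]]),2)[0,0]); r,cc=int((1.1-x)*500),int((.45-y)*500); 
        im[max(r,0):r+2,cc:cc+2]=c
    cv2.imwrite(f"pics/map_{n}.png",im)
a=cv2.imread("pics/map_scene.png");b=cv2.imread("pics/map_side.png")
cv2.imwrite("pics/map.png",cv2.resize(np.vstack([a,b]),(400,600)))
cv2.imwrite("pics/map.png",np.maximum(a,b))
p=cv2.imread("pics/scene0.png")[180:330,200:460]; cv2.imwrite("pics/crop.png",cv2.resize(p,None,fx=3,fy=3,interpolation=2))
E
```

```text
scene (331, 234) [0.506 0.059 0.036] fit [0.4924 0.0618] 100 0.001
scene (306, 264) [ 0.582 -0.03   0.035] fit [ 0.5683 -0.0284] 107 0.001
scene (262, 278) [ 0.592 -0.131  0.037] fit [ 0.5788 -0.1301] 117 0.001
scene (251, 257) [ 0.519 -0.14   0.035] fit [ 0.5039 -0.1406] 103 0.0011
scene (271, 304) [ 0.668 -0.13   0.037] fit [ 0.6543 -0.1301] 127 0.0008
side (303, 229) [0.491 0.048 0.037] fit [0.4919 0.062 ] 76 0.0008
side (341, 257) [ 0.567 -0.041  0.038] fit [ 0.568  -0.0284] 70 0.0006
side (354, 297) [ 0.578 -0.142  0.047] fit [ 0.579 -0.13 ] 75 0.0005
side (319, 306) [ 0.503 -0.152  0.048] fit [ 0.5037 -0.1405] 72 0.0005
side (389, 292) [ 0.652 -0.142  0.047] fit [ 0.6544 -0.1301] 74 0.0006
```

View pics/map.png

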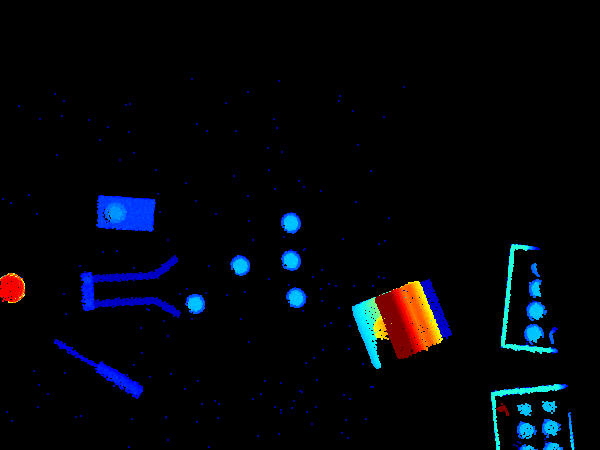

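View pics/crop.png

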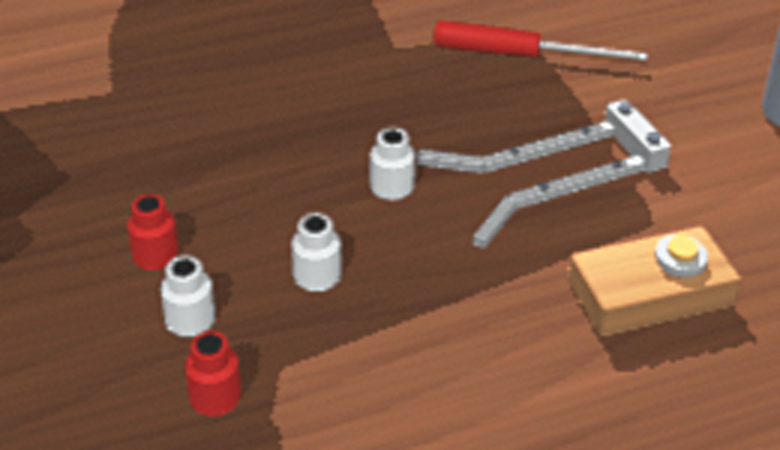

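The close crop confirms the choice: three white shells at crop (392,165), (316,253) and (188,297), with red ones at (152,232) and (213,373) left alone. Both cameras agree within 1 mm. Next I fit the lane and the console.

```bash
python3 - <<'E'
from h import *
C={}
for n in ("scene","side"):
    q=np.load(f"pics/{n}q.npy")
    P=cloud(n,np.load(f"pics/{n}0.npy")).reshape(-1,3)
    b=P[(abs(P[:,0]-.6)<.15)&(abs(P[:,1]-.1)<.2)&(abs(P[:,2])<.004)]
    print(n,"bench z",np.median(b[:,2]).round(4))
    box=lambda x0,x1,y0,y1,z0,z1:q[(q[:,0]>x0)&(q[:,0]<x1)&(q[:,1]>y0)&(q[:,1]<y1)&(q[:,2]>z0)&(q[:,2]<z1)]
    out=[]
    for nm,x0,x1 in(("far",.53,.57),("near",.48,.52)):
        r=box(x0,x1,.16,.25,.0085,.0125); 
        f=np.polyfit(r[:,1],r[:,0],1); res=r[:,0]-np.polyval(f,r[:,1]); print(nm,len(r),"slope",f[0].round(4),"x@.15,.25",np.polyval(f,[.15,.25]).round(4),"spread",np.percentile(res,[2,98]).round(4)); out.append(f)
    f=(out[0]+out[1])/2
    s=box(.46,.6,.24,.32,.016,.03); print("stop n",len(s),"z",np.median(s[:,2]).round(4),"x",np.percentile(s[:,0],[1,99]).round(4),"y",np.percentile(s[:,1],[1,99]).round(4))
    t=np.array([f[0],1])/np.hypot(f[0],1); a=s[:,:2]@t; c=np.array([np.polyval(f,0),0.]); print("centre line x=",f.round(4),"yaw",np.degrees(np.arctan2(t[1],t[0])).round(2))
    print(" stop face along t", np.percentile(a-c@t,[1,5]).round(4)," along-n",np.percentile(s[:,:2]@[t[1],-t[0]]-c@[t[1],-t[0]],[1,99]).round(4))
    k=box(.3,.58,-.5,-.2,.02,.3)
    C[n]=k
k=np.vstack(list(C.values())); np.save("pics/cons.npy",k)
# RANSAC panel plane: normal 35deg from vertical
rng=np.random.default_rng(0); best=(0,)
for _ in range(3000):
    p=k[rng.choice(len(k),3,False)]; nn=np.cross(p[1]-p[0],p[2]-p[0]); L=np.linalg.norm(nn)
    if L<1e-5: continue
    nn/=L; nn*=np.sign(nn[2]) or 1
    if abs(np.degrees(np.arccos(nn[2]))-35)>4: continue
    m=abs((k-p[0])@nn)<.0025
    if m.sum()>best[0]: best=(m.sum(),m)
m=best[1]; c=k[m].mean(0); nn=np.linalg.svd(k[m]-c)[2][2]; nn*=np.sign(nn[2]); print("panel",m.sum(),c.round(4),nn.round(4),"tilt",np.degrees(np.arccos(nn[2])).round(2))
h=(k-c)@nn; up=np.array([0,0,1])-nn[2]*nn; up/=np.linalg.norm(up); yy=np.cross(nn,up)
print("up",up.round(3),"y",yy.round(3))
for n in C:
    kk=C[n]; hh=(kk-c)@nn; U=(kk-c)@up; Y=(kk-c)@yy
    print(n,"hist h",np.histogram(hh,np.arange(-.01,.12,.005)))
    for lo,hi in((-.003,.003),(.004,.012),(.012,.02),(.02,.045),(.05,.11)):
        mm=(hh>lo)&(hh<hi); 
        if mm.sum()>5: print(lo,hi,mm.sum(),"U",np.percentile(U[mm],[1,50,99]).round(4),"Y",np.percentile(Y[mm],[1,50,99]).round(4))
E
```

```text
scene bench z -0.0001
far 83 slope -0.05 x@.15,.25 [0.5505 0.5455] spread [-0.0058  0.0049]
near 77 slope -0.0623 x@.15,.25 [0.5007 0.4944] spread [-0.0059  0.0058]
stop n 176 z 0.0241 x [0.4829 0.5545] y [0.2642 0.2859]
centre line x= [-0.0561  0.534 ] yaw 93.21
 stop face along t [0.2655 0.266 ]  along-n [-0.036   0.0358]
side bench z 0.0008
far 78 slope -0.0519 x@.15,.25 [0.548  0.5428] spread [-0.0049  0.0048]
near 74 slope -0.0617 x@.15,.25 [0.4984 0.4922] spread [-0.0047  0.0048]
stop n 177 z 0.025 x [0.4818 0.5502] y [0.2634 0.2864]
centre line x= [-0.0568  0.5317] yaw 93.25
 stop face along t [0.2645 0.2656]  along-n [-0.0341  0.0336]
panel 1365 [ 0.4593 -0.3128  0.0843] [-0.1989  0.5296  0.8246] tilt 34.45
up [ 0.29  -0.772  0.566] y [0.936 0.352 0.   ]
scene hist h (array([213, 610, 569, 129, 117, 171, 122, 185,  82,  86,  80,  76,  83,
        80,  80,  87,  78,  79,  84,  79,  79, 108,  12,   0,   0]), array([-0.01 , -0.005,  0.   ,  0.005,  0.01 ,  0.015,  0.02 ,  0.025,
        0.03 ,  0.035,  0.04 ,  0.045,  0.05 ,  0.055,  0.06 ,  0.065,
        0.07 ,  0.075,  0.08 ,
[... 382 characters left out ...]
57 0.078 ] Y [-0.0822 -0.0113  0.0464]
side hist h (array([  0, 156, 239,   0,   2,  12,  25,  32,  55,  57,  76,  87,  98,
       112, 132, 146, 148, 182, 186, 206, 228, 262, 154,   0,   0]), array([-0.01 , -0.005,  0.   ,  0.005,  0.01 ,  0.015,  0.02 ,  0.025,
        0.03 ,  0.035,  0.04 ,  0.045,  0.05 ,  0.055,  0.06 ,  0.065,
        0.07 ,  0.075,  0.08 ,  0.085,  0.09 ,  0.095,  0.1  ,  0.105,
        0.11 ,  0.115]))
-0.003 0.003 392 U [-0.0577 -0.0496 -0.0416] Y [-0.0828 -0.0238  0.041 ]
0.012 0.02 13 U [0.0743 0.0764 0.0776] Y [0.0372 0.0428 0.0456]
0.02 0.045 245 U [0.0746 0.0764 0.078 ] Y [0.0053 0.031  0.0454]
0.05 0.11 1854 U [0.0731 0.0764 0.0786] Y [-0.072  -0.0021  0.044 ]
```

Lane centre line x ≈ 0.533 − 0.0565·y, yaw 93.2°, stop face at y ≈ 0.265. The measured sizes match: rail centres 50 mm apart, stop 70 mm wide and 25 mm high, panel tilted 34.5°. The order will be A (0.492, 0.062), B, C. First I go up, clear of the cowl.

>>> {"fn": "move_arm", "kwargs": {"moves": [[0,0,-0.035,0,0,-0.12,0],[0,0,-0.07,0,0,-0.24,0],[0,0,-0.105,0,0,-0.36,0],[0,0,-0.14,0,0,-0.48,0],[0,0,-0.15,0,0,-0.6,0]]}}

```text
time: 0.52
eef_pos: [0.2993, -0.6061, 0.3799]
ee_rot: [[0.485, 0.874, 0.003], [0.874, -0.485, -0.005], [-0.003, 0.005, -1.0]]
contact_force: [-0.3, -0.3, 0.5]
opening: 0.094
gripper_force: 0.0
```

```bash
cat >> h.py <<'E'
from scipy.spatial.transform import Rotation as Ro
T=np.array([-.0565,.9984,0])
RL=np.column_stack([T,np.cross([0,0,-1],T),[0,0,-1.]])
def go(p,R=RL,p0=None,R0=None):
    s=arm.get_state(); p0=s["eef_pos"] if p0 is None else p0; R0=np.array(s["ee_rot"] if R0 is None else R0)
    print("t",round(s["time"],2),"at",np.round(s["eef_pos"],4),"F",np.round(s["contact_force"],1),"open",round(s["opening"],4))
    print("shift",(R0.T@(np.array(p)-p0)).round(4),"turn",Ro.from_matrix(R0.T@R).as_rotvec().round(4))
E
python3 -c "
from h import *
go([.50,.06,.30])"
```

```text
t 0.52 at [ 0.2993 -0.6061  0.3799] F [-0.3 -0.3  0.5] open 0.094
shift [ 0.6801 -0.148   0.0772] turn [ 0.0041  0.0043 -0.5629]
```

>>> {"fn": "move_arm", "kwargs": {"moves": [[0.038,-0.008,0,0,0,-0.112,0],[0.076,-0.016,0,0,0,-0.224,0],[0.114,-0.024,0,0,0,-0.336,0],[0.152,-0.032,0,0,0,-0.448,0],[0.19,-0.04,0,0,0,-0.563,0]]}}

```text
time: 0.93
eef_pos: [0.3572, -0.418, 0.374]
ee_rot: [[-0.056, 0.998, -0.0], [0.998, 0.056, 0.0], [0.0, -0.0, -1.0]]
contact_force: [0.3, -0.5, 0.7]
opening: 0.0938
gripper_force: 0.0
```

>>> {"fn": "move_arm", "kwargs": {"moves": [[0.036,0.012,0,0,0,0,0],[0.072,0.024,0,0,0,0,0],[0.108,0.036,0,0,0,0,0],[0.144,0.048,0,0,0,0,0],[0.17,0.06,0,0,0,0,0]]}}

```text
time: 1.35
eef_pos: [0.4085, -0.2441, 0.3744]
ee_rot: [[-0.052, 0.999, -0.0], [0.999, 0.052, -0.0], [-0.0, -0.0, -1.0]]
contact_force: [1.1, -0.4, -0.1]
opening: 0.0937
gripper_force: 0.0
```

>>> {"fn": "move_arm", "kwargs": {"moves": [[0.036,0.012,0,0,0,0,0],[0.072,0.024,0,0,0,0,0],[0.108,0.036,0,0,0,0,0],[0.144,0.048,0,0,0,0,0],[0.17,0.06,0,0,0,0,0]]}}

```text
time: 1.77
eef_pos: [0.4596, -0.0711, 0.3745]
ee_rot: [[-0.053, 0.999, 0.0], [0.999, 0.053, -0.0], [-0.0, 0.0, -1.0]]
contact_force: [1.3, -0.3, 1.1]
opening: 0.094
gripper_force: 0.0
```

>>> {"fn": "move_arm", "kwargs": {"moves": [[0.033,0.01,0.02,0,0,0,0],[0.066,0.02,0.04,0,0,0,0],[0.099,0.03,0.06,0,0,0,0],[0.132,0.05,0.08,0,0,0,0],[0.132,0.05,0.08,0,0,0,0]]}}

```text
time: 2.18
eef_pos: [0.5027, 0.0657, 0.2911]
ee_rot: [[-0.057, 0.998, -0.003], [0.998, 0.057, 0.002], [0.003, -0.003, -1.0]]
contact_force: [-1.5, -0.2, -0.9]
opening: 0.0938
gripper_force: 0.0
```

```bash
python3 - <<'E'
from h import *
go([.492,.062,.10])
M=wristT(); p,d=arm.read_camera("wrist"); cv2.imwrite("pics/w1.png",p[:,:,::-1]); np.savez("pics/w1.npz",d=d,M=M)
P=cloud("wrist",d,None,M)
q=P.reshape(-1,3); q=q[~np.isnan(q[:,0])]
b=q[(abs(q[:,2])<.004)]; print("bench",len(b),np.median(b[:,2]).round(4))
for g in((.492,.062),(.568,-.028)):
    m=np.hypot(*(q[:,:2]-g).T)<.03
    mm=m&(q[:,2]>.028)&(q[:,2]<.04); nk=m&(q[:,2]>.045)&(q[:,2]<.058)
    print(g,mm.sum(),nk.sum(), "neck mean",q[nk].mean(0).round(4) if nk.any() else None,"body top minmax", (q[mm][:,:2].min(0)+q[mm][:,:2].max(0))/2 if mm.any() else None)
n=np.array([T[1],-T[0]]); c0=np.array([.533,0])
r=q[(q[:,2]>.0065)&(q[:,2]<.014)]
a=r[:,:2]@T[:2]-c0@T[:2]; o=(r[:,:2]-c0)@n
for lo in np.arange(.14,.26,.02):
    for s in(-1,1):
        w=o[(a>lo)&(a<lo+.02)&(s*o>.015)&(s*o<.035)]
        if len(w)>10: print(round(lo,2),s,len(w),np.percentile(w,[3,50,97]).round(4))
E
```

```text
t 2.18 at [0.5027 0.0657 0.2911] F [-1.5 -0.2 -0.9] open 0.0938
shift [-0.0036 -0.0103  0.1912] turn [-0.0032 -0.0025  0.0002]
bench 181401 -0.0011
(0.492, 0.062) 305 368 neck mean [0.4919 0.063  0.051 ] body top minmax [0.49160781 0.06226723]
(0.568, -0.028) 281 330 neck mean [ 0.5679 -0.0263  0.0507] body top minmax [ 0.56810246 -0.0259112 ]
0.14 -1 138 [-0.0304 -0.0268 -0.022 ]
0.14 1 150 [0.0195 0.0243 0.0295]
0.16 -1 144 [-0.0304 -0.0262 -0.0221]
0.16 1 159 [0.019  0.0237 0.0286]
0.18 -1 153 [-0.0303 -0.0257 -0.0211]
0.18 1 155 [0.0194 0.024  0.0287]
0.2 -1 168 [-0.0303 -0.0258 -0.0212]
0.2 1 165 [0.0189 0.0236 0.0282]
0.22 -1 177 [-0.0303 -0.0258 -0.0213]
0.22 1 181 [0.0192 0.0237 0.0286]
0.24 -1 98 [-0.0303 -0.0259 -0.0214]
0.24 1 99 [0.0187 0.0232 0.0279]
```

View pics/w1.png

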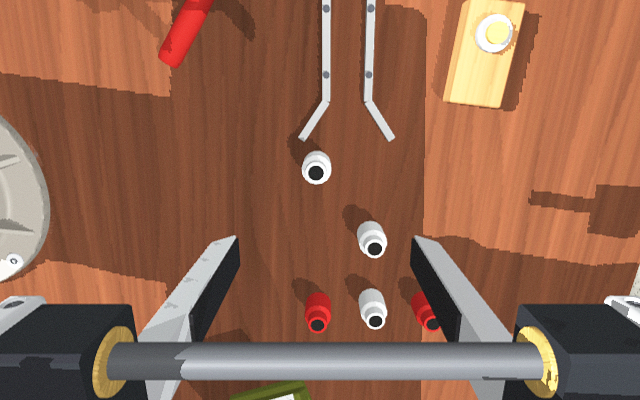

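The wrist view shows the white shells at (316,168), (372,240) and (374,308), the red ones at (318,312) and (428,312), and the lane mouth at (347,100). Wrist-fitted lane centre: x ≈ 0.532 − 0.0565·y. Descending over A.

>>> {"fn": "move_arm", "kwargs": {"moves": [[-0.004,-0.01,0.04,0,0,0,0.35],[-0.004,-0.01,0.08,0,0,0,0.35],[-0.004,-0.01,0.12,0,0,0,0.35],[-0.004,-0.01,0.16,0,0,0,0.35],[-0.004,-0.01,0.19,0,0,0,0.35]]}}

```text
time: 2.65
eef_pos: [0.492, 0.0543, 0.1019]
ee_rot: [[-0.05, 0.999, -0.001], [0.999, 0.05, -0.0], [-0.0, -0.001, -1.0]]
contact_force: [0.4, -0.4, -0.1]
opening: 0.0638
gripper_force: 0.0
```

>>> {"fn": "move_arm", "kwargs": {"moves": [[0,0,0.01,0,0,0,0.35],[0,0,0.01,0,0,0,0.35],[0,0,0.01,0,0,0,0.35],[0,0,0.01,0,0,0,0.35],[0,0,0.01,0,0,0,0.35]]}}

```text
time: 3.07
eef_pos: [0.4943, 0.0555, 0.0962]
ee_rot: [[-0.05, 0.999, 0.003], [0.999, 0.05, -0.0], [-0.0, 0.003, -1.0]]
contact_force: [-0.4, 0.2, -0.1]
opening: 0.0609
gripper_force: 0.0
```

```bash
python3 -c "
from h import *
go([.4917,.0622,.034])"
```

```text
t 3.07 at [0.4943 0.0555 0.0962] F [-0.4  0.2 -0.1] open 0.0609
shift [ 0.0068 -0.0025  0.0622] turn [ 0.003   0.0003 -0.006 ]
```

>>> {"fn": "move_arm", "kwargs": {"moves": [[0.007,-0.0025,0.02,0,0,-0.006,0.35],[0.007,-0.0025,0.04,0,0,-0.006,0.35],[0.007,-0.0025,0.055,0,0,-0.006,0.35],[0.007,-0.0025,0.055,0,0,-0.006,0.35],[0.007,-0.0025,0.055,0,0,-0.006,0.35]]}}

```text
time: 3.48
eef_pos: [0.4906, 0.0625, 0.0401]
ee_rot: [[-0.057, 0.998, 0.0], [0.998, 0.057, -0.0], [-0.0, 0.0, -1.0]]
contact_force: [-0.2, -0.2, -0.1]
opening: 0.0612
gripper_force: 0.0
```

```bash
python3 -c "
from h import *
go([.4917,.0622,.034])"
```

```text
t 3.48 at [0.4906 0.0625 0.0401] F [-0.2 -0.2 -0.1] open 0.0612
shift [-0.0004  0.0011  0.0061] turn [0.0004 0.0001 0.0005]
```

>>> {"fn": "move_arm", "kwargs": {"moves": [[0,0.001,0.006,0,0,0,0.35],[0,0.001,0.006,0,0,0,0.5],[0,0.001,0.006,0,0,0,0.6],[0,0.001,0.006,0,0,0,0.7],[0,0.001,0.006,0,0,0,0.8]], "newtons": 5}}

```text
time: 3.9
eef_pos: [0.4915, 0.0625, 0.0337]
ee_rot: [[-0.057, 0.998, 0.001], [0.998, 0.057, 0.0], [0.0, 0.001, -1.0]]
contact_force: [-0.1, 0.3, 0.1]
opening: 0.0377
gripper_force: 0.0
```

>>> {"fn": "move_arm", "kwargs": {"moves": [[0,0,0,0,0,0,0.8],[0,0,0,0,0,0,0.8],[0,0,0,0,0,0,0.8],[0,0,0,0,0,0,0.8],[0,0,0,0,0,0,0.8]]}}

```text
time: 4.32
eef_pos: [0.4915, 0.0625, 0.0336]
ee_rot: [[-0.057, 0.998, 0.0], [0.998, 0.057, -0.0], [-0.0, 0.0, -1.0]]
contact_force: [-0.8, -1.4, 6.8]
opening: 0.036
gripper_force: 5.0
```

```bash
python3 -c "
from h import *
go([.5285,.064,.034])"
```

```text
t 4.32 at [0.4915 0.0625 0.0336] F [-0.8 -1.4  6.8] open 0.036
shift [-0.0007  0.037  -0.0004] turn [0.0005 0.0001 0.0004]
```

>>> {"fn": "move_arm", "kwargs": {"moves": [[0,0.007,0,0,0,0,0.8],[0,0.016,0,0,0,0,0.8],[0,0.025,0,0,0,0,0.8],[0,0.033,0,0,0,0,0.8],[0,0.037,0,0,0,0,0.8]]}}

```text
time: 4.73
eef_pos: [0.5286, 0.0647, 0.0334]
ee_rot: [[-0.057, 0.998, -0.0], [0.998, 0.057, -0.0], [-0.0, -0.0, -1.0]]
contact_force: [-5.6, -0.3, 8.1]
opening: 0.0356
gripper_force: 5.0
```

```bash
python3 -c "
from h import *
go([.532-.0565*.24,.24,.034])"
```

```text
t 4.73 at [0.5286 0.0647 0.0334] F [-5.6 -0.3  8.1] open 0.0356
shift [ 0.1756 -0.0002 -0.0006] turn [-0.0004  0.      0.0003]
```

>>> {"fn": "move_arm", "kwargs": {"moves": [[0.008,0,-0.0006,0,0,0,0.8],[0.02,0,-0.0006,0,0,0,0.8],[0.032,0,-0.0006,0,0,0,0.8],[0.044,0,-0.0006,0,0,0,0.8],[0.056,0,-0.0006,0,0,0,0.8]]}}

```text
time: 5.15
eef_pos: [0.5246, 0.1224, 0.034]
ee_rot: [[-0.058, 0.998, 0.0], [0.998, 0.058, 0.0], [0.0, 0.0, -1.0]]
contact_force: [0.3, -0.4, -0.6]
opening: 0.0357
gripper_force: 5.0
```

>>> {"fn": "move_arm", "kwargs": {"moves": [[0.008,0,0,0,0,0,0.8],[0.016,0,0,0,0,0,0.8],[0.024,0,0,0,0,0,0.8],[0.032,0,0,0,0,0,0.8],[0.038,0,0,0,0,0,0.8]]}}

```text
time: 5.57
eef_pos: [0.5227, 0.1594, 0.0339]
ee_rot: [[-0.057, 0.998, -0.0], [0.998, 0.057, 0.0], [0.0, -0.0, -1.0]]
contact_force: [0.4, 1.0, -0.2]
opening: 0.036
gripper_force: 5.0
```

```bash
python3 -c "
from h import *
go([.532-.0565*.24,.24,.034])"
```

```text
t 5.57 at [0.5227 0.1594 0.0339] F [ 0.4  1.  -0.2] open 0.036
shift [ 0.0807  0.0003 -0.0001] turn [-0.     -0.0002  0.0006]
```

Inside the lane with almost no side force. On to the stop.

>>> {"fn": "move_arm", "kwargs": {"moves": [[0.014,0,0,0,0,0,0.8],[0.028,0,0,0,0,0,0.8],[0.042,0,0,0,0,0,0.8],[0.056,0,0,0,0,0,0.8],[0.068,0,0,0,0,0,0.8]]}}

```text
time: 5.98
eef_pos: [0.5187, 0.2282, 0.034]
ee_rot: [[-0.058, 0.998, 0.0], [0.998, 0.058, 0.0], [0.0, 0.0, -1.0]]
contact_force: [0.1, 0.6, -0.4]
opening: 0.0355
gripper_force: 5.0
```

>>> {"fn": "move_arm", "kwargs": {"moves": [[0.006,0,0,0,0,0,0.8],[0.01,0,0,0,0,0,0.8],[0.014,0,0,0,0,0,0.8],[0.018,0,0,0,0,0,0.8],[0.021,0,0,0,0,0,0.8]]}}

```text
time: 6.4
eef_pos: [0.5178, 0.2473, 0.0339]
ee_rot: [[-0.056, 0.998, -0.0], [0.998, 0.056, -0.0], [-0.0, -0.0, -1.0]]
contact_force: [0.1, 1.4, -1.0]
opening: 0.0358
gripper_force: 5.0
```

```bash
python3 -c "
from h import *
go([.532-.0565*.247,.247,.034])"
```

```text
t 6.4 at [0.5178 0.2473 0.0339] F [ 0.1  1.4 -1. ] open 0.0358
shift [-0.0003  0.0002 -0.0001] turn [-0.      0.0001 -0.0001]
```

>>> {"fn": "move_arm", "kwargs": {"moves": [[0.001,0,0.0003,0,0,0,0.8],[0.002,0,0.0003,0,0,0,0.8],[0.003,0,0.0003,0,0,0,0.8],[0.003,0,0.0003,0,0,0,0.8],[0.003,0,0.0003,0,0,0,0.8]]}}

```text
time: 6.82
eef_pos: [0.5177, 0.2498, 0.0336]
ee_rot: [[-0.056, 0.998, -0.0], [0.998, 0.056, -0.0], [-0.0, -0.0, -1.0]]
contact_force: [-0.8, -3.1, 1.1]
opening: 0.0355
gripper_force: 5.0
```

>>> {"fn": "move_arm", "kwargs": {"moves": [[0,0,0,0,0,0,0.5],[0,0,0,0,0,0,0.4],[0,0,0,0,0,0,0.35],[0,0,-0.03,0,0,0,0.35],[0,0,-0.065,0,0,0,0.35]]}}

```text
time: 7.23
eef_pos: [0.516, 0.2498, 0.0975]
ee_rot: [[-0.057, 0.998, -0.004], [0.998, 0.057, -0.001], [-0.001, -0.004, -1.0]]
contact_force: [-0.4, 0.4, 1.0]
opening: 0.0608
gripper_force: 0.0
```

>>> {"fn": "move_arm", "kwargs": {"moves": [[-0.02,0,-0.015,0,0,0,0.35],[-0.055,0.005,-0.015,0,0,0,0.35],[-0.09,0.01,-0.015,0,0,0,0.35],[-0.125,0.015,-0.015,0,0,0,0.35],[-0.16,0.02,-0.015,0,0,0,0.35]]}}

```text
time: 7.65
eef_pos: [0.5468, 0.0903, 0.1139]
ee_rot: [[-0.057, 0.998, 0.001], [0.998, 0.057, 0.0], [0.0, 0.001, -1.0]]
contact_force: [1.7, 0.2, -0.1]
opening: 0.0611
gripper_force: 0.0
```

>>> {"fn": "move_arm", "kwargs": {"moves": [[-0.035,0.005,0,0,0,0,0.35],[-0.07,0.01,0,0,0,0,0.35],[-0.1,0.014,0,0,0,0,0.35],[-0.12,0.0145,0.02,0,0,0,0.35],[-0.12,0.0145,0.02,0,0,0,0.35]]}}

```text
time: 8.07
eef_pos: [0.567, -0.0326, 0.0911]
ee_rot: [[-0.051, 0.999, -0.003], [0.999, 0.051, -0.001], [-0.001, -0.003, -1.0]]
contact_force: [-1.6, -0.1, -0.5]
opening: 0.0612
gripper_force: 0.0
```

```bash
python3 - <<'E'
from h import *
go([.568,-.0275,.034])
P=np.vstack([cloud(n,arm.read_camera(n)[1]).reshape(-1,3) for n in("side",)])
for g in((.518,.247),(.568,-.0275),(.579,-.130)): print(fitshell(P,np.array(g)))
go([.568,-.0275,.034])
E
```

```text
t 8.07 at [ 0.567  -0.0326  0.0911] F [-1.6 -0.1 -0.5] open 0.0612
shift [0.0052 0.0014 0.0571] turn [-0.0026  0.0013 -0.0055]
(array([0.51756369, 0.24965776]), 181, np.float64(0.0075815611011963695))
(array([ 0.5680995 , -0.02837116]), 73, np.float64(0.000608776948377729))
(array([ 0.57886054, -0.12998303]), 66, np.float64(0.0004980968829691757))
t 8.12 at [ 0.5671 -0.0297  0.0922] F [-0.3  1.3 -0. ] open 0.0613
shift [0.0022 0.0012 0.0581] turn [-0.0024  0.0001 -0.0033]
```

>>> {"fn": "move_arm", "kwargs": {"moves": [[0,0.001,0.02,0,0,0,0.35],[0,0.001,0.04,0,0,0,0.35],[0,0.001,0.05,0,0,0,0.35],[0,0.001,0.05,0,0,0,0.35],[0,0.001,0.05,0,0,0,0.35]]}}

```text
time: 8.53
eef_pos: [0.5689, -0.0261, 0.0439]
ee_rot: [[-0.058, 0.998, -0.001], [0.998, 0.058, 0.001], [0.001, -0.001, -1.0]]
contact_force: [0.8, 0.0, -0.3]
opening: 0.0612
gripper_force: 0.0
```

```bash
python3 -c "
from h import *
go([.568,-.028,.034])"
```

```text
t 8.53 at [ 0.5689 -0.0261  0.0439] F [ 0.8  0.  -0.3] open 0.0612
shift [-0.0018 -0.001   0.0099] turn [-0.0005 -0.0005  0.0017]
```

>>> {"fn": "move_arm", "kwargs": {"moves": [[-0.002,-0.001,0.0101,0,0,0,0.4],[-0.002,-0.001,0.0101,0,0,0,0.5],[-0.002,-0.001,0.0101,0,0,0,0.6],[-0.002,-0.001,0.0101,0,0,0,0.7],[-0.002,-0.001,0.0101,0,0,0,0.8]]}}

```text
time: 8.95
eef_pos: [0.5683, -0.0293, 0.0339]
ee_rot: [[-0.057, 0.998, 0.001], [0.998, 0.057, -0.0], [-0.0, 0.001, -1.0]]
contact_force: [-0.6, -0.1, 0.5]
opening: 0.0358
gripper_force: 5.0
```

>>> {"fn": "move_arm", "kwargs": {"moves": [[0,0,0,0,0,0,0.8],[0,0,0,0,0,0,0.8],[0,0,0,0,0,0,0.8],[0,0,0,0,0,0,0.8],[0,0,0,0,0,0,0.8]]}}

```text
time: 9.37
eef_pos: [0.5684, -0.0292, 0.0339]
ee_rot: [[-0.057, 0.998, 0.001], [0.998, 0.057, -0.0], [-0.0, 0.001, -1.0]]
contact_force: [-0.8, -0.8, 5.9]
opening: 0.0356
gripper_force: 5.0
```

```bash
python3 -c "
from h import *
go([.532-.0565*.06,.06,.034])"
```

```text
t 9.37 at [ 0.5684 -0.0292  0.0339] F [-0.8 -0.8  5.9] open 0.0356
shift [ 0.0913 -0.0346 -0.0002] turn [0.0006 0.     0.0004]
```

>>> {"fn": "move_arm", "kwargs": {"moves": [[0.006,-0.003,-0.0003,0,0,0,0.8],[0.016,-0.008,-0.0003,0,0,0,0.8],[0.028,-0.0125,-0.0003,0,0,0,0.8],[0.042,-0.017,-0.0003,0,0,0,0.8],[0.056,-0.0215,-0.0003,0,0,0,0.8]]}}

```text
time: 9.78
eef_pos: [0.5426, 0.0269, 0.0339]
ee_rot: [[-0.057, 0.998, 0.0], [0.998, 0.057, 0.0], [0.0, 0.0, -1.0]]
contact_force: [1.0, -0.5, 2.0]
opening: 0.0358
gripper_force: 5.0
```

>>> {"fn": "move_arm", "kwargs": {"moves": [[0.012,-0.005,0,0,0,0,0.8],[0.024,-0.009,0,0,0,0,0.8],[0.03,-0.012,0,0,0,0,0.8],[0.035,-0.013,0,0,0,0,0.8],[0.035,-0.013,0,0,0,0,0.8]]}}

```text
time: 10.2
eef_pos: [0.528, 0.0609, 0.0339]
ee_rot: [[-0.058, 0.998, -0.0], [0.998, 0.058, 0.0], [0.0, -0.0, -1.0]]
contact_force: [-2.2, 3.3, 5.7]
opening: 0.0353
gripper_force: 5.0
```

```bash
python3 -c "
from h import *
go([.532-.0565*.20,.20,.034])"
```

```text
t 10.2 at [0.528  0.0609 0.0339] F [-2.2  3.3  5.7] open 0.0353
shift [ 1.393e-01  8.000e-04 -1.000e-04] turn [-0.0002 -0.0004  0.0017]
```

>>> {"fn": "move_arm", "kwargs": {"moves": [[0.01,0.0008,-0.0002,0,0,0,0.8],[0.022,0.0008,-0.0002,0,0,0,0.8],[0.034,0.0008,-0.0002,0,0,0,0.8],[0.046,0.0008,-0.0002,0,0,0,0.8],[0.058,0.0008,-0.0002,0,0,0,0.8]]}}

```text
time: 10.62
eef_pos: [0.5257, 0.1193, 0.0339]
ee_rot: [[-0.057, 0.998, -0.0], [0.998, 0.057, 0.0], [0.0, -0.0, -1.0]]
contact_force: [0.5, -0.3, -0.7]
opening: 0.0359
gripper_force: 5.0
```

>>> {"fn": "move_arm", "kwargs": {"moves": [[0.012,0,0,0,0,0,0.8],[0.024,0,0,0,0,0,0.8],[0.036,0,0,0,0,0,0.8],[0.048,0,0,0,0,0,0.8],[0.06,0,0,0,0,0,0.8]]}}

```text
time: 11.03
eef_pos: [0.5224, 0.1788, 0.034]
ee_rot: [[-0.057, 0.998, -0.0], [0.998, 0.057, 0.0], [0.0, -0.0, -1.0]]
contact_force: [0.7, -1.2, -0.3]
opening: 0.0358
gripper_force: 5.0
```

>>> {"fn": "move_arm", "kwargs": {"moves": [[0.01,0,0,0,0,0,0.8],[0.017,0,0,0,0,0,0.8],[0.022,0,0,0,0,0,0.8],[0.026,0,0,0,0,0,0.8],[0.029,0,0,0,0,0,0.8]]}}

```text
time: 11.45
eef_pos: [0.5209, 0.2066, 0.034]
ee_rot: [[-0.057, 0.998, -0.0], [0.998, 0.057, -0.0], [-0.0, -0.0, -1.0]]
contact_force: [0.1, -0.3, -0.3]
opening: 0.0357
gripper_force: 5.0
```

```bash
python3 -c "
from h import *
go([.532-.0565*.214,.214,.034])"
```

```text
t 11.45 at [0.5209 0.2066 0.034 ] F [ 0.1 -0.3 -0.3] open 0.0357
shift [ 0.0074 -0.0006 -0.    ] turn [-0.0001  0.0001  0.0003]
```

>>> {"fn": "move_arm", "kwargs": {"moves": [[0.0015,0,0.0002,0,0,0,0.8],[0.003,0,0.0002,0,0,0,0.8],[0.0045,0,0.0002,0,0,0,0.8],[0.006,0,0.0002,0,0,0,0.8],[0.007,0,0.0002,0,0,0,0.8]]}}

```text
time: 11.87
eef_pos: [0.5206, 0.2128, 0.0338]
ee_rot: [[-0.056, 0.998, -0.0], [0.998, 0.056, -0.001], [-0.001, -0.0, -1.0]]
contact_force: [1.2, -7.4, 2.5]
opening: 0.0354
gripper_force: 5.0
```

>>> {"fn": "move_arm", "kwargs": {"moves": [[0,0,0,0,0,0,0.5],[0,0,0,0,0,0,0.4],[0,0,0,0,0,0,0.4],[0,0,-0.03,0,0,0,0.4],[0,0,-0.065,0,0,0,0.4]]}}

```text
time: 12.28
eef_pos: [0.5189, 0.213, 0.0977]
ee_rot: [[-0.057, 0.998, -0.004], [0.998, 0.057, -0.001], [-0.001, -0.004, -1.0]]
contact_force: [0.7, -0.2, 1.4]
opening: 0.0564
gripper_force: 0.0
```

>>> {"fn": "move_arm", "kwargs": {"moves": [[-0.02,0,-0.015,0,0,0,0.4],[-0.055,0.005,-0.015,0,0,0,0.4],[-0.09,0.01,-0.015,0,0,0,0.4],[-0.125,0.015,-0.015,0,0,0,0.4],[-0.16,0.02,-0.015,0,0,0,0.4]]}}

```text
time: 12.7
eef_pos: [0.5497, 0.0533, 0.1141]
ee_rot: [[-0.057, 0.998, 0.001], [0.998, 0.057, 0.0], [0.0, 0.001, -1.0]]
contact_force: [0.6, 1.4, -0.3]
opening: 0.0564
gripper_force: 0.0
```

>>> {"fn": "move_arm", "kwargs": {"moves": [[-0.038,0.004,0,0,0,0,0.4],[-0.076,0.008,0,0,0,0,0.4],[-0.114,0.012,0,0,0,0,0.4],[-0.15,0.016,0,0,0,0,0.4],[-0.183,0.019,0,0,0,0,0.4]]}}

```text
time: 13.12
eef_pos: [0.579, -0.1293, 0.1139]
ee_rot: [[-0.056, 0.998, 0.0], [0.998, 0.056, -0.0], [-0.0, 0.0, -1.0]]
contact_force: [0.7, 0.2, 0.1]
opening: 0.0563
gripper_force: 0.0
```

>>> {"fn": "move_arm", "kwargs": {"moves": [[0,0,0,0,0,0,0.4],[0,0,0.01,0,0,0,0.4],[0,0,0.01,0,0,0,0.4],[0,0,0.01,0,0,0,0.4],[0,0,0.01,0,0,0,0.4]]}}

```text
time: 13.53
eef_pos: [0.5789, -0.1253, 0.1036]
ee_rot: [[-0.059, 0.998, -0.0], [0.998, 0.059, 0.001], [0.001, -0.0, -1.0]]
contact_force: [0.1, -0.7, 0.1]
opening: 0.0562
gripper_force: 0.0
```

```bash
python3 - <<'E'
from h import *
P=cloud("side",arm.read_camera("side")[1])
print(fitshell(P,np.array((.579,-.130))))
go([.579,-.130,.034])
E
```

```text
(array([ 0.57887313, -0.1301231 ]), 72, np.float64(0.0005034394925957448))
t 13.58 at [ 0.579  -0.1255  0.1038] F [-0.3  0.1  0.3] open 0.0561
shift [-0.0045 -0.0003  0.0698] turn [-0.     -0.0004  0.0023]
```

>>> {"fn": "move_arm", "kwargs": {"moves": [[-0.004,0,0.02,0,0,0,0.4],[-0.004,0,0.04,0,0,0,0.4],[-0.004,0,0.06,0,0,0,0.4],[-0.004,0,0.06,0,0,0,0.4],[-0.004,0,0.06,0,0,0,0.4]]}}

```text
time: 14.0
eef_pos: [0.5788, -0.1299, 0.0436]
ee_rot: [[-0.058, 0.998, -0.001], [0.998, 0.058, 0.001], [0.001, -0.001, -1.0]]
contact_force: [-0.7, 0.3, -0.0]
opening: 0.0562
gripper_force: 0.0
```

```bash
python3 -c "
from h import *
go([.579,-.130,.034])"
```

```text
t 14.0 at [ 0.5788 -0.1299  0.0436] F [-0.7  0.3 -0. ] open 0.0562
shift [-0.0001  0.0002  0.0096] turn [-0.0014 -0.0007  0.0016]
```

>>> {"fn": "move_arm", "kwargs": {"moves": [[0,0,0.0098,0,0,0,0.45],[0,0,0.0098,0,0,0,0.5],[0,0,0.0098,0,0,0,0.6],[0,0,0.0098,0,0,0,0.7],[0,0,0.0098,0,0,0,0.8]]}}

```text
time: 14.42
eef_pos: [0.5795, -0.1308, 0.0346]
ee_rot: [[-0.057, 0.998, 0.001], [0.998, 0.057, -0.0], [-0.0, 0.001, -1.0]]
contact_force: [-0.2, -0.1, 1.8]
opening: 0.0354
gripper_force: 5.0
```

>>> {"fn": "move_arm", "kwargs": {"moves": [[0,0,0,0,0,0,0.8],[0,0,0,0,0,0,0.8],[0,0,0,0,0,0,0.8],[0,0,0,0,0,0,0.8],[0,0,0,0,0,0,0.8]]}}

```text
time: 14.83
eef_pos: [0.5795, -0.1308, 0.0346]
ee_rot: [[-0.057, 0.998, 0.001], [0.998, 0.057, -0.0], [-0.0, 0.001, -1.0]]
contact_force: [-1.7, 1.4, 6.5]
opening: 0.0355
gripper_force: 5.0
```

```bash
python3 -c "
from h import *
go([.532-.0565*.06,.06,.034])"
```

```text
t 14.83 at [ 0.5795 -0.1308  0.0346] F [-1.7  1.4  6.5] open 0.0355
shift [ 0.1934 -0.04    0.0005] turn [0.0007 0.0002 0.0004]
```

>>> {"fn": "move_arm", "kwargs": {"moves": [[0.006,-0.001,-0.0003,0,0,0,0.8],[0.016,-0.003,-0.0003,0,0,0,0.8],[0.028,-0.006,-0.0003,0,0,0,0.8],[0.042,-0.009,-0.0003,0,0,0,0.8],[0.056,-0.012,-0.0003,0,0,0,0.8]]}}

```text
time: 15.25
eef_pos: [0.5637, -0.0743, 0.0346]
ee_rot: [[-0.057, 0.998, 0.001], [0.998, 0.057, -0.0], [-0.0, 0.001, -1.0]]
contact_force: [0.4, -2.8, 3.8]
opening: 0.0357
gripper_force: 5.0
```

>>> {"fn": "move_arm", "kwargs": {"moves": [[0.014,-0.003,0,0,0,0,0.8],[0.028,-0.006,0,0,0,0,0.8],[0.042,-0.009,0,0,0,0,0.8],[0.056,-0.012,0,0,0,0,0.8],[0.07,-0.015,0,0,0,0,0.8]]}}

```text
time: 15.67
eef_pos: [0.5445, -0.005, 0.0346]
ee_rot: [[-0.058, 0.998, 0.0], [0.998, 0.058, -0.0], [-0.0, 0.0, -1.0]]
contact_force: [1.3, -2.4, 4.6]
opening: 0.0352
gripper_force: 5.0
```

>>> {"fn": "move_arm", "kwargs": {"moves": [[0.014,-0.003,0,0,0,0,0.8],[0.028,-0.006,0,0,0,0,0.8],[0.042,-0.009,0,0,0,0,0.8],[0.056,-0.012,0,0,0,0,0.8],[0.064,-0.013,0,0,0,0,0.8]]}}

```text
time: 16.08
eef_pos: [0.5274, 0.0589, 0.0346]
ee_rot: [[-0.059, 0.998, 0.0], [0.998, 0.059, 0.0], [0.0, 0.0, -1.0]]
contact_force: [0.9, -4.8, 6.6]
opening: 0.0353
gripper_force: 5.0
```

```bash
python3 -c "
from h import *
go([.532-.0565*.168,.168,.034])"
```

```text
t 16.08 at [0.5274 0.0589 0.0346] F [ 0.9 -4.8  6.6] open 0.0353
shift [0.1092 0.0015 0.0006] turn [ 0.     -0.0002  0.0025]
```

>>> {"fn": "move_arm", "kwargs": {"moves": [[0.008,0.0014,-0.0002,0,0,0.002,0.8],[0.02,0.0014,-0.0002,0,0,0.002,0.8],[0.032,0.0014,-0.0002,0,0,0.002,0.8],[0.044,0.0014,-0.0002,0,0,0.002,0.8],[0.056,0.0014,-0.0002,0,0,0.002,0.8]]}}

```text
time: 16.5
eef_pos: [0.5265, 0.1138, 0.0345]
ee_rot: [[-0.055, 0.998, -0.0], [0.998, 0.055, -0.0], [-0.0, -0.0, -1.0]]
contact_force: [0.2, -4.9, 5.8]
opening: 0.0353
gripper_force: 5.0
```

>>> {"fn": "move_arm", "kwargs": {"moves": [[0.012,0,0,0,0,0,0.8],[0.024,0,0,0,0,0,0.8],[0.036,0,0,0,0,0,0.8],[0.046,0,0,0,0,0,0.8],[0.052,0,0,0,0,0,0.8]]}}

```text
time: 16.92
eef_pos: [0.5234, 0.1665, 0.0345]
ee_rot: [[-0.056, 0.998, -0.0], [0.998, 0.056, 0.001], [0.001, -0.0, -1.0]]
contact_force: [0.6, -3.2, 6.0]
opening: 0.0354
gripper_force: 5.0
```

>>> {"fn": "move_arm", "kwargs": {"moves": [[0.002,0,0,0,0,0,0.8],[0.004,0,0,0,0,0,0.8],[0.006,0,0,0,0,0,0.8],[0.008,0,0,0,0,0,0.8],[0.0095,0,0,0,0,0,0.8]]}}

```text
time: 17.33
eef_pos: [0.5232, 0.1738, 0.0344]
ee_rot: [[-0.054, 0.999, -0.0], [0.999, 0.054, -0.0], [-0.0, -0.0, -1.0]]
contact_force: [-0.2, -4.1, 5.9]
opening: 0.0356
gripper_force: 5.0
```

>>> {"fn": "move_arm", "kwargs": {"moves": [[0.002,0,-0.0002,0,0,0,0.8],[0.003,0,-0.0002,0,0,0,0.8],[0.004,0,-0.0002,0,0,0,0.8],[0.005,0,-0.0002,0,0,0,0.8],[0.005,0,-0.0002,0,0,0,0.8]]}}

```text
time: 17.75
eef_pos: [0.5227, 0.1781, 0.0344]
ee_rot: [[-0.054, 0.999, -0.001], [0.999, 0.054, -0.001], [-0.001, -0.001, -1.0]]
contact_force: [0.1, -4.7, 0.2]
opening: 0.0354
gripper_force: 5.0
```

```bash
python3 - <<'E'
from h import *
p,d=arm.read_camera("scene"); cv2.imwrite("pics/s2.png",cv2.resize(p[170:300,280:470,::-1],None,fx=4,fy=4))
P=cloud("scene",d).reshape(-1,3)
for y in(.2475,.2115,.1755):
    g=np.array([.532-.0565*y,y]); q=P[(np.hypot(*(P[:,:2]-g).T)<.017)&(P[:,2]>.049)&(P[:,2]<.056)]
    print(y,len(q),((q.min(0)+q.max(0))/2).round(4) if len(q) else "")
E
```

```text
0.2475 0 
0.2115 0 
0.1755 44 [0.5209 0.1755 0.0525]
```

View pics/s2.png

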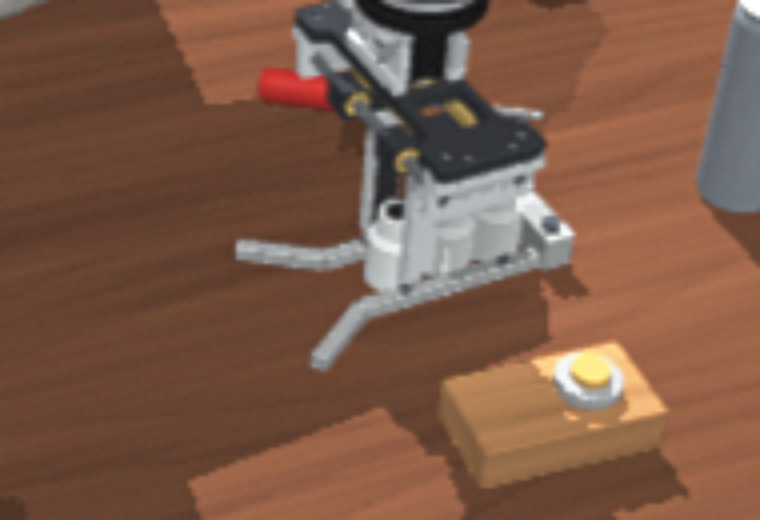

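The view shows all three shells in line between the rails and up to the stop, the third at crop (395,240) still in the fingers. Release, rise and check from above.

>>> {"fn": "move_arm", "kwargs": {"moves": [[0,0,0,0,0,0,0.5],[0,0,0,0,0,0,0.4],[0,0,0,0,0,0,0.4],[0,0,-0.03,0,0,0,0.4],[0,0,-0.065,0,0,0,0.4]]}}

```text
time: 18.22
eef_pos: [0.5213, 0.1789, 0.0986]
ee_rot: [[-0.056, 0.998, -0.004], [0.998, 0.056, -0.001], [-0.0, -0.004, -1.0]]
contact_force: [0.6, -0.2, 1.4]
opening: 0.0565
gripper_force: 0.0
```

>>> {"fn": "move_arm", "kwargs": {"moves": [[-0.02,0,-0.035,0,0,0,0.6],[-0.04,0,-0.07,0,0,0,0.8],[-0.06,0,-0.105,0,0,0,1],[-0.08,0,-0.14,0,0,0,1],[-0.08,0,-0.17,0,0,0,1]]}}

```text
time: 18.63
eef_pos: [0.5277, 0.0955, 0.2721]
ee_rot: [[-0.051, 0.999, 0.001], [0.999, 0.051, -0.001], [-0.001, 0.001, -1.0]]
contact_force: [0.6, -0.6, -0.5]
opening: 0.0267
gripper_force: 0.0
```

```bash
python3 - <<'E'
from h import *
arm.read_camera("side"); M=wristT(); p,d=arm.read_camera("wrist"); cv2.imwrite("pics/w2.png",p[:,:,::-1])
print(np.round(arm.get_state()["eef_pos"],4))
P=cloud("wrist",d,None,M).reshape(-1,3)
for y in(.2475,.2115,.1755):
    g=np.array([.532-.0565*y,y]); q=P[(np.hypot(*(P[:,:2]-g).T)<.017)&(P[:,2]>.047)&(P[:,2]<.056)]
    print(y,len(q),((q.min(0)+q.max(0))/2).round(4) if len(q) else "",q[:,2].std())
s=P[(abs(P[:,0]-.518)<.03)&(P[:,1]>.25)&(P[:,1]<.3)&(P[:,2]>.021)&(P[:,2]<.028)]; print("stop",np.percentile(s[:,1]-(-.0565)*(s[:,0]-.518)*-1,[1,99]).round(4) if len(s) else "")
# console from here
E
```

```text
[0.5294 0.0992 0.2746]
0.2475 544 [0.518  0.2489 0.0504] 0.001017036116005799
0.2115 496 [0.5204 0.2138 0.0503] 0.000920766063751445
0.1755 452 [0.5231 0.1781 0.0511] 0.0008417163377743925
stop [0.2673 0.2741]
```

View pics/w2.png

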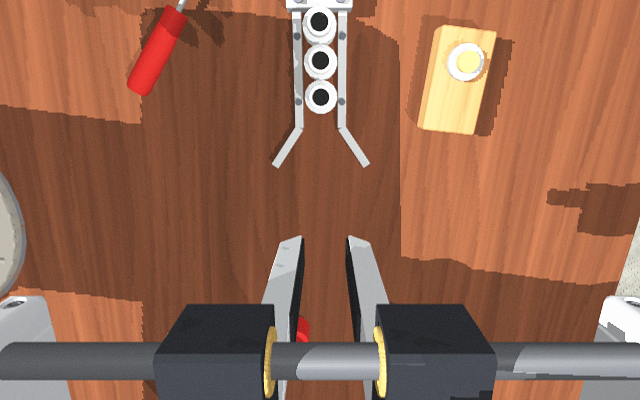

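The wrist view shows the three shells at (319,22), (320,62) and (320,97), tight against each other and the stop. Spacing is 35–36 mm and they are upright. Block and driver are untouched. Now the button: standoff along its axis.

```bash
cat >> h.py <<'E'
k=np.load("pics/cons.npy") 
C0=np.array([.4593,-.3128,.0843]); N=np.array([-.1989,.5296,.8246]); N/=np.linalg.norm(N)
UP=np.array([0,0,1])-N[2]*N; UP/=np.linalg.norm(UP); YY=np.cross(N,UP)
SEAT=C0+.0135*UP-.0175*YY
RB=np.column_stack([-UP,np.cross(-N,-UP),-N])
E
python3 - <<'E'
from h import *
h=(k-C0)@N; U=(k-C0)@UP; Y=(k-C0)@YY
m=(h>.02)&(h<.045)&(U<.05); print("cap pts",m.sum(),"h hist",np.histogram(h[m],np.arange(.02,.046,.002)),"U",np.percentile(U[m],[1,50,99]).round(4),"Y",np.percentile(Y[m],[1,50,99]).round(4))
m=(h>.05)&(U>.06); A=np.c_[Y[m],np.ones(m.sum())]; print("cowl U vs Y slope",np.linalg.lstsq(A,U[m],rcond=None)[0].round(4),"Y",np.percentile(Y[m],[.3,99.7]).round(4))
print("seat",SEAT.round(4),"standoff",(SEAT+.2*N).round(4)); print(RB.round(3))
go(SEAT+.2*N,RB)
E
```

```text
cap pts 156 h hist (array([19, 19, 15, 23, 70, 10,  0,  0,  0,  0,  0,  0]), array([0.02 , 0.022, 0.024, 0.026, 0.028, 0.03 , 0.032, 0.034, 0.036,
       0.038, 0.04 , 0.042, 0.044])) U [-0.0047  0.0156  0.0291] Y [-0.0348 -0.0112  0.0005]
cowl U vs Y slope [-0.0139  0.0761] Y [-0.0823  0.0464]
seat [ 0.4468 -0.3294  0.0919] standoff [ 0.4071 -0.2235  0.2569]
[[-0.29   0.936  0.199]
 [ 0.772  0.352 -0.53 ]
 [-0.566  0.    -0.825]]
t 18.73 at [0.5294 0.0992 0.2746] F [ 0.6  0.3 -0.3] open 0.0185
shift [-0.3156 -0.1395  0.0165] turn [-0.0848 -0.596  -0.2988]
```

>>> {"fn": "move_arm", "kwargs": {"moves": [[-0.035,-0.015,0,-0.009,-0.066,-0.033,1],[-0.07,-0.03,0,-0.018,-0.132,-0.066,1],[-0.105,-0.046,0,-0.028,-0.198,-0.1,1],[-0.14,-0.062,0,-0.038,-0.264,-0.133,1],[-0.175,-0.077,0,-0.047,-0.331,-0.166,1]]}}

```text
time: 19.15
eef_pos: [0.4593, -0.0808, 0.2694]
ee_rot: [[-0.208, 0.974, 0.092], [0.921, 0.227, -0.317], [-0.33, 0.018, -0.944]]
contact_force: [0.9, -0.8, -0.0]
opening: 0.0006
gripper_force: 0.0
```

```bash
python3 -c "
from h import *
go(SEAT+.2*N,RB)"
```

```text
t 19.15 at [ 0.4593 -0.0808  0.2694] F [ 0.9 -0.8 -0. ] open 0.0006
shift [-0.1163 -0.0834  0.0523] turn [-0.0428 -0.2635 -0.1252]
```

>>> {"fn": "move_arm", "kwargs": {"moves": [[-0.028,-0.02,0.012,-0.01,-0.063,-0.03,1],[-0.056,-0.04,0.024,-0.02,-0.126,-0.06,1],[-0.084,-0.06,0.036,-0.03,-0.189,-0.09,1],[-0.112,-0.08,0.05,-0.04,-0.252,-0.12,1],[-0.116,-0.083,0.052,-0.043,-0.263,-0.125,1]]}}

```text
time: 19.57
eef_pos: [0.4039, -0.2249, 0.2551]
ee_rot: [[-0.289, 0.937, 0.195], [0.773, 0.349, -0.531], [-0.565, -0.003, -0.825]]
contact_force: [0.5, 0.7, -0.2]
opening: 0.0002
gripper_force: 0.0
```

>>> {"fn": "move_arm", "kwargs": {"moves": [[0,0,0,0,0,0,1],[0,0,0,0,0,0,1],[0,0,0,0,0,0,1],[0,0,0,0,0,0,1],[0,0,0,0,0,0,1]]}}

```text
time: 19.98
eef_pos: [0.4086, -0.221, 0.2571]
ee_rot: [[-0.288, 0.937, 0.198], [0.775, 0.35, -0.527], [-0.563, 0.002, -0.827]]
contact_force: [-0.0, 0.4, 0.3]
opening: 0.0004
gripper_force: 0.0
```

```bash
python3 - <<'E'
from h import *
go(SEAT+.2*N,RB); print(np.round(arm.get_state()["qpos"],2))
M=wristT(); p,d=arm.read_camera("wrist"); cv2.imwrite("pics/w3.png",p[:,:,::-1]); np.savez("pics/w3.npz",d=d,M=M)
P=cloud("wrist",d,None,M); q=P.reshape(-1,3); q=q[~np.isnan(q[:,0])]
h=(q-SEAT)@N; U=(q-SEAT)@UP; Y=(q-SEAT)@YY
near=(abs(U)<.08)&(abs(Y)<.08)
print("panel h",np.median(h[near&(abs(h)<.006)]).round(4))
for a,b in((.006,.02),(.02,.036)):
  m=(abs(U)<.04)&(abs(Y)<.04)&(h>a)&(h<b); print(a,m.sum(),np.percentile(h[m],[5,50,95]).round(4),"U",np.percentile(U[m],[1,99]).round(4),"Y",np.percentile(Y[m],[1,99]).round(4))
m=near&(h>.04)&(h<.09)&(U>.05); print("cowl",m.sum(),np.percentile(U[m],[5,50,95]).round(4) if m.any() else "")
E
```

```text
t 19.98 at [ 0.4086 -0.221   0.2571] F [-0.   0.4  0.3] open 0.0004
shift [-0.0013 -0.0023  0.0012] turn [ 0.0002 -0.0038 -0.0026]
[ 0.39 -0.09 -0.43  2.29  0.72  0.87 -0.14]
panel h -0.001
0.006 1075 [0.0136 0.016  0.0175] U [-0.0299  0.021 ] Y [-0.0274  0.0241]
0.02 1169 [0.0258 0.0279 0.0292] U [-0.0221  0.0131] Y [-0.0198  0.0152]
cowl 2131 [0.0565 0.0581 0.0592]
```

View pics/w3.png

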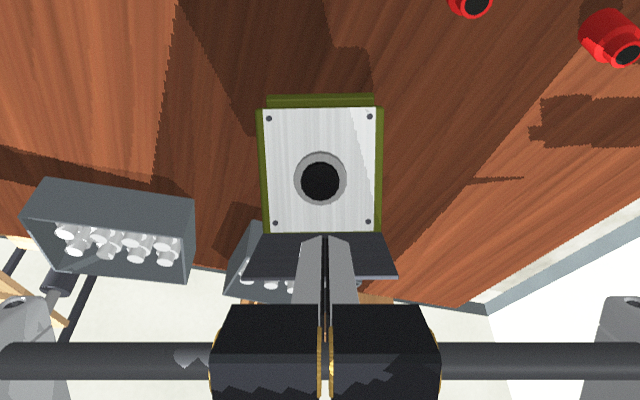

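The wrist view shows the black cap at (320,181) on its collar, with the cowl plate at (320,255) up-slope. The axis is clear and the cap top is about 28 mm out. Approach along the axis.

>>> {"fn": "move_arm", "kwargs": {"moves": [[0.001,-0.003,0.035,0,-0.004,-0.003,1],[0.001,-0.003,0.07,0,-0.004,-0.003,1],[0.001,-0.003,0.105,0,-0.004,-0.003,1],[0.001,-0.003,0.135,0,-0.004,-0.003,1],[0.001,-0.003,0.135,0,-0.004,-0.003,1]]}}

```text
time: 20.45
eef_pos: [0.43, -0.2946, 0.1402]
ee_rot: [[-0.291, 0.937, 0.193], [0.773, 0.349, -0.529], [-0.563, -0.005, -0.827]]
contact_force: [-1.7, 0.7, -1.6]
opening: 0.0003
gripper_force: 0.0
```

>>> {"fn": "move_arm", "kwargs": {"moves": [[0,0,0,0,0,0,1],[0,0,0,0,0,0,1],[0,0,0,0,0,0,1],[0,0,0,0,0,0,1],[0,0,0,0,0,0,1]]}}

```text
time: 20.87
eef_pos: [0.4319, -0.293, 0.146]
ee_rot: [[-0.289, 0.936, 0.2], [0.771, 0.352, -0.531], [-0.567, 0.001, -0.823]]
contact_force: [0.1, 0.7, 1.3]
opening: 0.0002
gripper_force: 0.0
```

```bash
python3 -c "
from h import *
go(SEAT-.002*UP-.001*YY+.047*N,RB); print(arm.get_state()['contact_force']@N)"
```

```text
t 20.87 at [ 0.4319 -0.293   0.146 ] F [0.1 0.7 1.3] open 0.0002
shift [0.0002 0.0002 0.0199] turn [ 0.0009  0.0022 -0.0005]
1.4045949336430186
```

>>> {"fn": "move_arm", "kwargs": {"moves": [[0,0,0.006,0,0,0,1],[0,0,0.012,0,0,0,1],[0,0,0.016,0,0,0,1],[0,0,0.018,0,0,0,1],[0,0,0.018,0,0,0,1]]}}

```text
time: 21.28
eef_pos: [0.4348, -0.3031, 0.1295]
ee_rot: [[-0.29, 0.936, 0.198], [0.772, 0.351, -0.53], [-0.566, -0.001, -0.824]]
contact_force: [-0.4, -1.1, 2.5]
opening: 0.0006
gripper_force: 1.1
```

>>> {"fn": "move_arm", "kwargs": {"moves": [[0,0,0.001,0,0,0,1],[0,0,0.002,0,0,0,1],[0,0,0.003,0,0,0,1],[0,0,0.003,0,0,0,1],[0,0,0.003,0,0,0,1]]}}

```text
time: 21.7
eef_pos: [0.4353, -0.3044, 0.1275]
ee_rot: [[-0.29, 0.936, 0.198], [0.772, 0.351, -0.531], [-0.566, -0.001, -0.824]]
contact_force: [-1.8, 1.1, 3.1]
opening: 0.0006
gripper_force: 1.7
```

```bash
python3 -c "
from h import *
go(SEAT-.002*UP-.001*YY+.047*N,RB); print(arm.get_state()['contact_force']@N)"
```

```text
t 21.7 at [ 0.4353 -0.3044  0.1275] F [-1.8  1.1  3.1] open 0.0006
shift [-0.0005  0.001  -0.0021] turn [-0.0009  0.0008 -0.0001]
3.474359416732222
```

>>> {"fn": "move_arm", "kwargs": {"moves": [[0,0,0.001,0,0,0,1],[0,0,0.002,0,0,0,1],[0,0,0.003,0,0,0,1],[0,0,0.003,0,0,0,1],[0,0,0.003,0,0,0,1]]}}

```text
time: 22.12
eef_pos: [0.436, -0.306, 0.125]
ee_rot: [[-0.29, 0.936, 0.198], [0.772, 0.351, -0.531], [-0.566, -0.001, -0.824]]
contact_force: [-2.5, 1.8, 4.9]
opening: 0.0007
gripper_force: 2.5
```

```bash
python3 -c "
from h import *
go(SEAT-.002*UP-.001*YY+.047*N,RB); print(arm.get_state()['contact_force']@N)"
```

```text
t 22.12 at [ 0.436 -0.306  0.125] F [-2.5  1.8  4.9] open 0.0007
shift [-0.0005  0.0009 -0.0052] turn [-0.0009  0.0008 -0.0001]
5.501831689241887
```

>>> {"fn": "move_arm", "kwargs": {"moves": [[0,0,0.001,0,0,0,1],[0,0,0.0015,0,0,0,1],[0,0,0.002,0,0,0,1],[0,0,0.002,0,0,0,1],[0,0,0.002,0,0,0,1]]}}

```text
time: 22.53
eef_pos: [0.4364, -0.3069, 0.1236]
ee_rot: [[-0.29, 0.936, 0.199], [0.771, 0.351, -0.531], [-0.567, -0.001, -0.824]]
contact_force: [-6.4, 7.4, 13.9]
opening: 0.0001
gripper_force: 8.1
```

```bash
python3 -c "
from h import *
go(SEAT-.002*UP-.001*YY+.047*N,RB); print(arm.get_state()['contact_force']@N)"
```

```text
t 22.53 at [ 0.4364 -0.3069  0.1236] F [-6.4  7.4 13.9] open 0.0001
shift [-0.0005  0.0008 -0.0069] turn [-0.0007  0.0011  0.    ]
16.649678015489403
```

>>> {"fn": "move_arm", "kwargs": {"moves": [[0,0,-0.0002,0,0,0,1],[0,0,-0.0002,0,0,0,1],[0,0,-0.0002,0,0,0,1],[0,0,-0.0002,0,0,0,1],[0,0,-0.0002,0,0,0,1]]}}

```text
time: 22.95
eef_pos: [0.4364, -0.3069, 0.1237]
ee_rot: [[-0.29, 0.936, 0.199], [0.771, 0.351, -0.531], [-0.567, -0.001, -0.824]]
contact_force: [-5.4, 4.3, 9.3]
opening: 0.0002
gripper_force: 5.8
```

>>> {"fn": "move_arm", "kwargs": {"moves": [[0,0,0,0,0,0,1],[0,0,0,0,0,0,1],[0,0,0,0,0,0,1],[0,0,-0.004,0,0,0,1],[0,0,-0.012,0,0,0,1]]}}

```text
time: 23.37
eef_pos: [0.434, -0.3006, 0.1331]
ee_rot: [[-0.29, 0.936, 0.198], [0.772, 0.351, -0.53], [-0.566, -0.001, -0.825]]
contact_force: [-0.3, 0.3, 0.3]
opening: 0.0003
gripper_force: 0.0
```

>>> {"fn": "move_arm", "kwargs": {"moves": [[0,0,-0.015,0,0,0,1],[0,0,-0.04,0,0,0,1],[0,0,-0.07,0,0,0,1],[0,0,-0.1,0,0,0,1],[0,0,-0.12,0,0,0,1]]}}

```text
time: 23.78
eef_pos: [0.4104, -0.2354, 0.2342]
ee_rot: [[-0.29, 0.936, 0.2], [0.771, 0.352, -0.53], [-0.566, 0.001, -0.824]]
contact_force: [0.2, -0.2, 0.9]
opening: 0.0002
gripper_force: 0.0
```

>>> {"fn": "move_arm", "kwargs": {"moves": [[0,0,0,0,0,0,1],[0,0,0,0,0,0,1],[0,0,0,0,0,0,1],[0,0,0,0,0,0,1],[0,0,0,0,0,0,1]]}}

```text
time: 24.2
eef_pos: [0.4098, -0.2373, 0.2313]
ee_rot: [[-0.29, 0.937, 0.197], [0.772, 0.351, -0.53], [-0.565, -0.002, -0.825]]
contact_force: [-0.4, -0.5, -0.7]
opening: 0.0008
gripper_force: 0.0
```

```bash
python3 - <<'E'
from h import *
go(SEAT+.2*N,RB)
P=cloud("side",arm.read_camera("side")[1]).reshape(-1,3)
for y in(.2475,.2115,.1755):
    g=np.array([.532-.0565*y,y]); q=P[(np.hypot(*(P[:,:2]-g).T)<.017)&(P[:,2]>.048)&(P[:,2]<.056)]
    print(y,len(q),((q.min(0)+q.max(0))/2).round(4) if len(q) else "")
for g in((.504,-.1405),(.6544,-.1301)): print(fitshell(P,np.array(g)))
q=cloud("wrist",arm.read_camera("wrist")[1],None,wristT()).reshape(-1,3)
h=(q-SEAT)@N; m=(abs((q-SEAT)@UP)<.025)&(abs((q-SEAT)@YY)<.025)&(h>.015)&(h<.04); print("cap h",np.percentile(h[m],[50,95]).round(4))
E
```

```text
t 24.2 at [ 0.4098 -0.2373  0.2313] F [-0.4 -0.5 -0.7] open 0.0008
shift [-0.003   0.0022 -0.029 ] turn [-0.0023 -0.0004  0.0003]
0.2475 60 [0.518  0.2473 0.052 ]
0.2115 59 [0.5205 0.2111 0.0515]
0.1755 65 [0.5224 0.1751 0.0521]
(array([ 0.50381057, -0.14044218]), 72, np.float64(0.0004732988300903703))
(array([ 0.6543377 , -0.13007331]), 74, np.float64(0.0005403735239279794))
cap h [0.0272 0.0291]
```

```bash
python3 -c "
from rig import arm
print(arm.close_job())"
```

```text
the job is handed in; nothing more can be done
None
```

The job is handed in, with no verdict shown: the three white shells stand in single file, closed up against the stop; the button was then held fully down for about 0.9 s at roughly 11–17 N and sprang back; the red shells had not moved; it took about 24 of the 72 s.

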